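# Sort loose hardware into the parts trays

## Task

Sort the loose hardware into the trays: the bright steel bolt and nut go in the blue tray, the rusty bolt and nut in the red tray, and the copper gas nozzle in the yellow tray. Each piece should end up lying down on the floor of its tray, not propped on the rim or on another piece. Leave the red welding magnet where it is.

Things in the scene. Friction and masses are not known exactly. Their poses are not given: they have to be found in the camera images.
- bright_bolt: Bright grey steel M16 hex bolt lying on the table, 66 mm long along its y, threaded shank 16 mm thick from y = -33 to +21 mm, hexagonal head 27 mm wide and 24 mm high from y = +21 to +33 mm. Shank axis 8 to 12 mm above the table. Origin: on the table under the middle of its length; z up. Weighs about 0.16 kg, heavier toward the head; any yaw.
- rusty_bolt: Rust-brown M16 hex bolt lying on the table, 66 mm long along its y, threaded shank 16 mm thick from y = -33 to +21 mm, hexagonal head 27 mm wide and 24 mm high from y = +21 to +33 mm. Shank axis 8 to 12 mm above the table. Origin: on the table under the middle of its length; z up. Weighs about 0.16 kg, heavier toward the head; any yaw.
- bright_nut: Bright grey steel M16 hex nut lying flat, 13 mm high, 24 mm across flats (along its x), 27 mm across corners (along its y). Origin: centre of its underside; z up; any yaw.
- rusty_nut: Rust-brown M16 hex nut lying flat, 13 mm high, 24 mm across flats (along its x), 27 mm across corners (along its y). Origin: centre of its underside; z up; any yaw.
- copper_nozzle: Smooth orange copper welding-torch gas nozzle, a tapered round tube lying on its side, 66 mm long along its x, 26 mm thick. Origin: on the table under its middle; z up; any yaw.
- blue_tray: Blue open sheet-steel parts tray, fixed to the table; outside 110 (its x) x 150 (its y) mm, inside 100 x 140 mm, floor 5 mm thick, walls 5 mm, with a rolled rim whose top is 35 mm above the table; a small blank card holder on its -x side. Origin: centre of its underside, on the table; z up. Stands at any of three spots in the back row, turned by up to 0.15 rad.
- red_tray: Red open sheet-steel parts tray, fixed to the table; outside 110 (its x) x 150 (its y) mm, inside 100 x 140 mm, floor 5 mm thick, walls 5 mm, with a rolled rim whose top is 35 mm above the table; a small blank card holder on its -x side. Origin: centre of its underside, on the table; z up. Stands at any of three spots in the back row, turned by up to 0.15 rad.
- yellow_tray: Yellow open sheet-steel parts tray, fixed to the table; outside 110 (its x) x 150 (its y) mm, inside 100 x 140 mm, floor 5 mm thick, walls 5 mm, with a rolled rim whose top is 35 mm above the table; a small blank card holder on its -x side. Origin: centre of its underside, on the table; z up. Stands at any of three spots in the back row, turned by up to 0.15 rad.
- magnet: Flat arrow-shaped welding magnet with red faces, 60 x 60 x 16 mm, loose on the table among the hardware (it does not attract anything here); it stays. Origin: centre of its underside; z up. (Room near the work: fixed upright steel plate with braces, 0.27 m high, x 0.39 to 0.49, y -0.38 to -0.05 m; fume hood right of the trays; 0.11 m high scrap box from y = 0.45 m.)
Mind the look-alikes: they are no part of the job. What is shaped like the copper_nozzle but purple is not meant.

How it is judged:
By the outcome, as a careful person would: the job done as asked, in the order asked, and still so for the second after the job is handed in, with the robot touching nothing.
It also fails if it takes over 120 s, if anything falls off the work surface, if the arm or the gripper's body presses on something with over 40 N, if the wrist force passes 120 N, or if a joint passes its speed limit or range.

## Robot

A 7-joint arm with a two-finger parallel gripper is mounted at the origin on a cart in front of the work surface, level with it; the furniture and walls round the work are solid. World frame = base frame: x ahead of the robot, y to its left, z up, the work surface at z = 0. Lengths are in m, angles in rad, forces in N, time in s.
With the tool pointing down it reaches from about 0.425 to 0.95 m from the base axis. Payload 4.7 kg.
Tool frame: the origin (TCP) lies at the very end of the fingers, on their centre line; the grasp point (between the pads) lies 19 mm behind it; z points along the fingers, y is the line along which they close (so a half turn about z gives the same grasp; the last joint's range is limited). The gripper opens to 87 mm and grips with 3 to 60 N. Pads are 19 mm wide; open, the fingers measure 117 mm over their backs; the gripper's body (75 mm by 190 mm) begins 51 mm behind the grasp point.
Start: joints at [-1.356, 0.469, -0.049, 1.532, 0.024, 1.141, -0.082], TCP at [0.163, 0.655, 0.223] pointing down, gripper open.
Joint ranges: [-2.59, 2.59], [-0.33, 1.99], [-1.39, 1.29], [0.1, 2.45], [-1.04, 4.18], [0.21, 1.99], [-2.66, 2.66]. Speed limits (rad/s): [2.57, 2.57, 3.14, 3.14, 3.14, 3.14, 3.14].

## Interface

Orientations are given as a unit quaternion [x, y, z, w].
In Python, from station import ctrl gives the robot as it stands.
- The arm moves only by the tool drive_tool, never from a script. Its argument "steps" is a list of rows, each a list of 7 numbers: the shift along the tool's x, y, z each as a share of 0.1 m, from -1 to 1, then the turn, a rotation vector about the tool's x, y, z each as a share of pi rad, from -1 to 1, then the opening, from -1 (shut) to 1 (fully open). In form: [[x, y, z, rx, ry, rz, hand], ...]. A call has 1 to 12 rows; each row is the pose to reach, as a shift and turn from the pose commanded when the call began, along the tool's axes at that moment, turning the shorter way round; what a row does not reach only later rows make up. A row lasts 1/12 s, in which the tool goes at most 41.7 mm and 7.16 degrees, less where a joint would pass 70% of its speed; a pose out of reach is approached as far as the arm can. A call with a number of a shift or a turn outside -1 to 1 is refused whole. A call with a gripper value outside its range is refused whole. The fingers move at their own pace and stop on an object; the grip force is fixed at half the most. Time passes only in rows, so rows that repeat a pose let the fingers close. It gives the time, the measured TCP pose, the force, the opening and the grip force at its end, in the units of the state.
- ctrl.get_obs(): the state, without advancing time (a new reading comes with each control period).
- ctrl.snapshot(name): name is "scene" or "top" or "wrist"; returns the picture (420x560x3 uint8, red, green, blue); there is no depth.
- ctrl.calibration(name): a dict with "fx", "fy", "cx", "cy" (pixels), "R" (3x3) and "t" (3): a world point X has camera coordinates R X + t; the wrist camera has in their place "hand_eye" (4x4, takes a point from camera to tool coordinates, whose origin is the TCP and whose axes are the flange's). Camera axes: x right, y down, z forward; pixel columns grow to the right and rows downward; lengths in m; the calibration is good to about 2 mm. A picture is of the moment at which its call begins: read the wrist's pose just before it. calibration takes no time and is no camera call.
- ctrl.job_done(): hands the job in; it is judged then, once.
The state is a dict: "time_s": time; "joint_positions": joint angles; "joint_velocities": joint speeds; "tau": joint torques, N m; "eef_pos": TCP position; "orientation": TCP orientation; "contact_force": force on the tool from outside, world axes, zero at the start; "wrist_torque": the same for the moment, N m; "width": finger opening in m; "grip_force": force on a finger pad.
Only numpy, scipy, OpenCV 4.12 (cv2) and the standard library are available. Lean on these libraries where they do the work, as an engineer would, in place of code of your own. Each camera call takes 0.05 s, during which the arm holds its last target. There are 200 camera calls.

## Working session

There is one attempt and no reset: what is moved stays moved. The work goes in short steps, Python scripts to look and compute and a tool call to move; the robot and the scene stay as the last step left them, time stands still between calls to the robot, and variables do not carry over. Pictures are saved under pics/ and viewed, at most 15 in all, crops included, and the job is handed in when it is done.

Besides the shell and the picture viewer there is one more tool, called after ">>>" as name(argument=value, ...) on one line, values as JSON. drive_tool: Moves the arm, as the interface text tells. Its arguments: {"type":"object","properties":{"steps":{"type":"array","items":{"type":"array","items":{"type":"number","minimum":-1,"maximum":1}}}},"required":["steps"]}

```bash
mkdir -p pics; ls; python3 - <<'E'
from station import ctrl
import cv2,json
for n in("top","scene"):
    im=ctrl.snapshot(n); cv2.imwrite(f"pics/{n}0.png",cv2.resize(im[:,:,::-1],(800,600),interpolation=cv2.INTER_CUBIC)); cv2.imwrite(f"raw_{n}.png",im[:,:,::-1])
    print(n,ctrl.calibration(n))
print(ctrl.calibration("wrist")); print(ctrl.get_obs())
E
```

```text
pics
top {'fx': 381.7295653689795, 'fy': 381.7295653689795, 'cx': 280.52328599518887, 'cy': 200.30077308781418, 'R': array([[ 0.0295802 , -0.99895357,  0.03488234],
       [-0.98997812, -0.03409978, -0.13704206],
       [ 0.13808814, -0.03047902, -0.98995086]]), 't': array([0.1155296 , 0.51762744, 0.83715544])}
scene {'fx': 503.1110142387839, 'fy': 503.1110142387839, 'cx': 284.1059708193545, 'cy': 206.84260360432228, 'R': array([[-0.53997834, -0.84159082, -0.01217724],
       [-0.41789428,  0.28063021, -0.86406658],
       [ 0.7306078 , -0.46148844, -0.50323023]]), 't': array([0.40057856, 0.19556969, 0.72390312])}
{'fx': 374.1534525132348, 'fy': 374.1534525132348, 'cx': 284.73322654115765, 'cy': 205.4105135578374, 'hand_eye': array([[-1.96259849e-03, -9.57433002e-01, -2.88648913e-01,
         8.05214129e-02],
       [ 9.99998010e-01, -1.77569886e-03, -9.09346576e-04,
         3.08210466e-04],
       [ 3.58084877e-04, -2.88650123e-01,  9.57434582e-01,
        -1.61887285e-01],
       [ 0.00000000e+00,  0.00000000e+00,  0.00000000e+00,
         1.00000000e+00]])}
{'time_s': 0.1, 'joint_positions': array([-1.35591394,  0.46934799, -0.0485966 ,  1.53358234,  0.02408842,
        1.1409934 , -0.08227768]), 'joint_velocities': array([ 0.00093686, -0.00133582, -0.00077446, -0.00277843,  0.00081028,
        0.00080896,  0.00090168]), 'tau': array([ 7.72216554e-04, -5.09170747e+01, -8.11562827e-02, -2.36826324e+01,
       -6.15142635e-02,  3.45250522e-02,  5.67118457e-05]), 'eef_pos': array([0.16278007, 0.65451921, 0.22160967]), 'orientation': array([ 1.21565648e-01,  9.92583010e-01, -8.69217766e-04, -8.14542390e-05]), 'contact_force': array([ 0.62545087,  0.08145656, -0.28345836]), 'wrist_torque': array([ 0.09043418, -0.02189343,  0.00334532]), 'grip_force': 0.0, 'width': 0.08735833146300505}
```

View pics/top0.png

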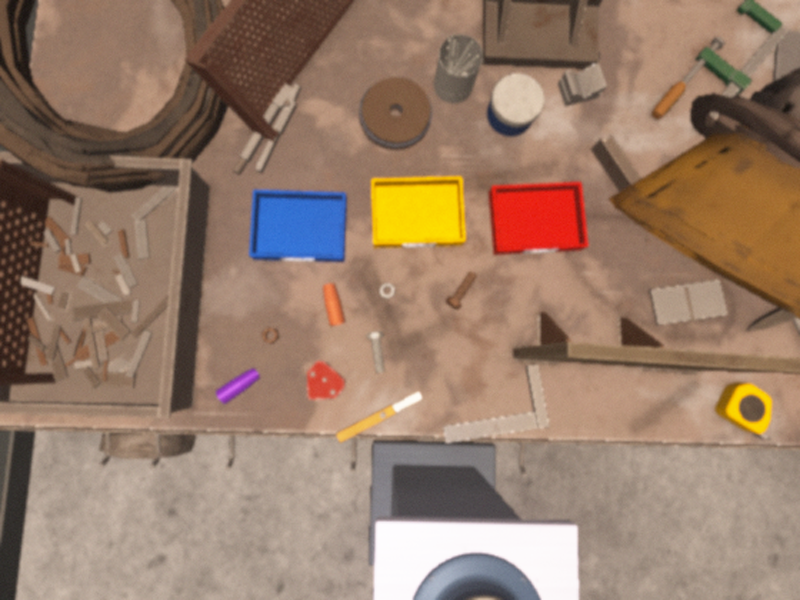

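View pics/scene0.png

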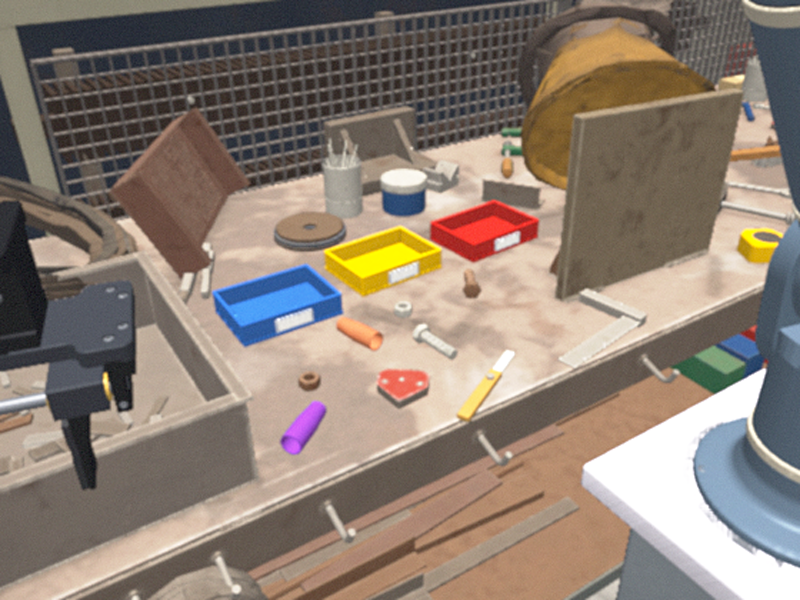

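The top view (800x600 px) shows the trays from left to right: blue (298,225), yellow (418,211) and red (538,217). The pieces are:
- copper nozzle (333,304)
- bright nut (387,290)
- bright bolt, head (376,336) to tip (379,371)
- rusty bolt, head (455,302) to tip (471,274)
- rusty nut (271,336)
- magnet (325,381)
- purple decoy (238,385)

The scene view agrees. I'll enlarge both for measuring.

```bash
python3 - <<'E'
import cv2
a=cv2.imread("raw_top.png")[115:295,170:410]; cv2.imwrite("pics/top1.png",cv2.resize(a,(800,600),interpolation=cv2.INTER_CUBIC))
a=cv2.imread("raw_scene.png")[135:300,145:385]; cv2.imwrite("pics/scene1.png",cv2.resize(a,(800,550),interpolation=cv2.INTER_CUBIC))
E
```

```text
(no output)
```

View pics/top1.png

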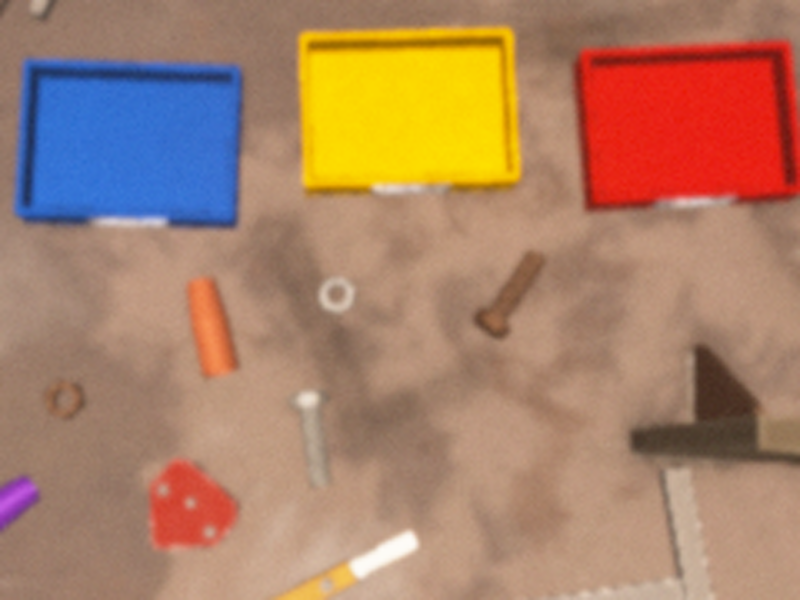

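View pics/scene1.png

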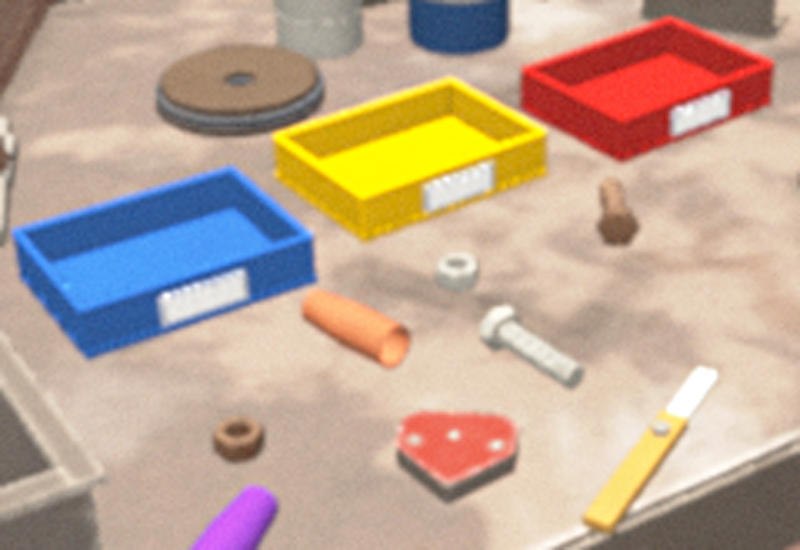

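The top crop shows all pieces clearly: bright nut (337,294), rusty nut (63,399), bright bolt (308,400)-(319,484), rusty bolt (492,322)-(536,257), nozzle (201,281)-(222,373), and all tray corners. The scene crop shows the same points, so I'll triangulate them.

```bash
cat > h.py <<'E'
import numpy as np
from station import ctrl
from scipy.spatial.transform import Rotation as Ro
def tri(views):
    A=[];b=[]
    for (K,R,t),(u,v) in views:
        x,y=(u-K[2])/K[0],(v-K[3])/K[1]
        for r in (R[0]-x*R[2],): A.append(r); b.append(x*t[2]-t[0])
        A.append(R[1]-y*R[2]); b.append(y*t[2]-t[1])
    X,res,_,_=np.linalg.lstsq(np.array(A),np.array(b),rcond=None)
    return X,np.sqrt(res/4)*1e3
def plane(cam,uv,z):
    (K,R,t)=cam
    d=R.T@np.array([(uv[0]-K[2])/K[0],(uv[1]-K[3])/K[1],1]); C=-R.T@t
    return C+d*(z-C[2])/d[2]
def cam(n):
    c=ctrl.calibration(n); K=(c["fx"],c["fy"],c["cx"],c["cy"])
    if n!="wrist": return K,c["R"],c["t"]
    o=ctrl.get_obs(); T=np.eye(4); T[:3,:3]=Ro.from_quat(o["orientation"]).as_matrix(); T[:3,3]=o["eef_pos"]
    M=np.linalg.inv(T@c["hand_eye"]); return K,M[:3,:3],M[:3,3]
def go(x,y,z,phi=None):
    """shares to TCP pose, tool down, closing line at world angle phi (mod pi)"""
    o=ctrl.get_obs(); R=Ro.from_quat(o["orientation"]); 
    s=R.inv().apply(np.array([x,y,z])-o["eef_pos"])/0.1
    yv=R.as_matrix()[:,1]; c=np.arctan2(yv[1],yv[0])
    if phi is None: phi=c
    phi=c+(phi-c+np.pi/2)%np.pi-np.pi/2
    Y=np.array([np.cos(phi),np.sin(phi),0]);Z=np.array([0,0,-1.]);X=np.cross(Y,Z)
    rv=(R.inv()*Ro.from_matrix(np.c_[X,Y,Z])).as_rotvec()/np.pi
    print("shift",s.round(3),"turn",rv.round(3),"rows",max(np.linalg.norm(s)*.1/.0417,np.linalg.norm(rv)*180/7.16).round(1))
E
python3 - <<'E'
from h import *
T,S=cam("top"),cam("scene")
P=dict(bbH=((308,400),(497,328)),bbT=((319,484),(573,374)),rbH=((492,322),(618,227)),rbT=((536,257),(608,187)),bn=((337,294),(459,265)),rn=((63,399),(239,433)),nzN=((201,281),(310,305)),nzW=((222,373),(393,345)),
bl1=((27,62),(16,232)),bl2=((242,66),(235,170)),bl3=((236,222),(313,238)),bl4=((16,218),(90,305)),
ye1=((301,31),(275,148)),ye2=((514,29),(450,80)),ye3=((520,187),(547,133)),ye4=((306,190),(365,205)),
re1=((578,48),(522,70)),re2=((790,43),(672,18)),re3=((799,195),(772,68)),re4=((588,207),(622,128)))
for k,(a,b) in P.items():
    a=(a[0]*.3+170,a[1]*.3+115); b=(b[0]*.3+145,b[1]*.3+135)
    X,r=tri([(T,a),(S,b)]); print(k,X.round(4),r.round(1),"plane.012:",plane(T,a,.012)[:2].round(4),"rim",plane(T,a,.035)[:2].round(4))
E
```

```text
bbH [0.4354 0.172  0.0132] [1.1] plane.012: [0.4345 0.1708] rim [0.4334 0.1704]
bbT [0.3777 0.1616 0.0108] [0.4] plane.012: [0.3774 0.1612] rim [0.3778 0.1611]
rbH [0.4931 0.0438 0.0112] [0.] plane.012: [0.493  0.0439] rim [0.4904 0.0469]
rbT [0.5414 0.0139 0.0091] [0.8] plane.012: [0.5403 0.0135] rim [0.5364 0.0173]
bn [0.509  0.1529 0.0119] [0.2] plane.012: [0.5091 0.1532] rim [0.5061 0.1533]
rn [0.4301 0.3391 0.0115] [0.1] plane.012: [0.4299 0.3389] rim [0.429  0.3342]
nzN [0.5157 0.2496 0.0135] [1.1] plane.012: [0.515  0.2484] rim [0.5118 0.246 ]
nzW [0.4518 0.2316 0.0145] [0.8] plane.012: [0.4513 0.2309] rim [0.4498 0.229 ]
bl1 [0.6615 0.3739 0.0331] [0.] plane.012: [0.6681 0.3792] rim [0.6609 0.3734]
bl2 [0.6657 0.2252 0.0298] [0.] plane.012: [0.6713 0.2266] rim [0.6641 0.2248]
bl3 [0.5548 0.2256 0.0321] [1.] plane.012: [0.5577 0.2259] rim [0.5535 0.2241]
bl4 [0.5494 0.3715 0.0393] [0.8] plane.012: [0.555  0.3794] rim [0.5508 0.3736]
ye1 [0.6947 0.1837 0.022 ] [1.2] plane.012: [0.6991 0.1854] rim [0.6911 0.1847]
ye2 [0.7011 0.0355 0.0312] [1.1] plane.012: [0.707  0.0314] rim [0.6988 0.0347]
ye3 [0.5864 0.0306 0.0349] [1.5] plane.012: [0.5903 0.0255] rim [0.5852 0.029 ]
ye4 [0.579  0.1773 0.0289] [0.1] plane.012: [0.5825 0.1775] rim [0.5776 0.177 ]
re1 [ 0.6866 -0.0129  0.0323] [1.4] plane.012: [ 0.6947 -0.0153] rim [ 0.6868 -0.0108]
re2 [ 0.6973 -0.1626  0.0337] [0.1] plane.012: [ 0.7048 -0.1708] rim [ 0.6967 -0.1622]
re3 [ 0.5879 -0.1678  0.0313] [0.4] plane.012: [ 0.592  -0.1755] rim [ 0.5868 -0.1668]
re4 [ 0.5737 -0.0198  0.0299] [0.2] plane.012: [ 0.5776 -0.0233] rim [ 0.5728 -0.0186]
```

Triangulated heights match the text (rims about 32 mm, pieces about 12 mm). I'm moving to above the bright bolt.

>>> drive_tool(steps=[[-0.71,-0.83,0.2,0,0,0,1],[-0.71,-0.83,0.2,0,0,0,1],[-0.71,-0.83,0.2,0,0,0,1],[-0.71,-0.83,0.2,0,0,0,1]])

```text
time_s: 0.43
eef_pos: [0.2163, 0.5505, 0.2008]
orientation: [0.125, 0.992, -0.004, 0.001]
contact_force: [0.4, -0.9, 0.4]
width: 0.087
grip_force: 0.0
```

>>> drive_tool(steps=[[-0.71,-0.83,0.1,0,0,0,1],[-0.71,-0.83,0.1,0,0,0,1],[-0.71,-0.83,0.1,0,0,0,1],[-0.71,-0.83,0.1,0,0,0,1]])

```text
time_s: 0.77
eef_pos: [0.264, 0.4537, 0.1917]
orientation: [0.126, 0.992, -0.002, 0.001]
contact_force: [0.1, -0.6, 0.2]
width: 0.087
grip_force: 0.0
```

>>> drive_tool(steps=[[-0.71,-0.83,0.1,0,0,0,1],[-0.71,-0.83,0.1,0,0,0,1],[-0.71,-0.83,0.1,0,0,0,1],[-0.71,-0.83,0.1,0,0,0,1]])

```text
time_s: 1.1
eef_pos: [0.3119, 0.3567, 0.1819]
orientation: [0.126, 0.992, -0.002, 0.0]
contact_force: [-0.3, -0.5, -0.1]
width: 0.087
grip_force: 0.0
```

>>> drive_tool(steps=[[-0.71,-0.83,0.1,0,0,0,1],[-0.71,-0.83,0.1,0,0,0,1],[-0.71,-0.83,0.1,0,0,0,1],[-0.71,-0.83,0.1,0,0,0,1]])

```text
time_s: 1.43
eef_pos: [0.3603, 0.2598, 0.1721]
orientation: [0.126, 0.992, -0.001, 0.0]
contact_force: [-0.5, 0.9, 0.1]
width: 0.0869
grip_force: 0.0
```

>>> drive_tool(steps=[[-0.71,-0.83,0.1,0,0,-0.13,1],[-0.71,-0.83,0.1,0,0,-0.13,1],[-0.71,-0.83,0.1,0,0,-0.13,1],[-0.71,-0.83,0.1,0,0,-0.13,1],[-0.71,-0.83,0.1,0,0,-0.13,1],[-0.71,-0.83,0.1,0,0,-0.13,1]])

```text
time_s: 1.93
eef_pos: [0.4073, 0.168, 0.1626]
orientation: [-0.081, 0.997, 0.0, 0.0]
contact_force: [-0.0, -0.0, -0.7]
width: 0.0867
grip_force: 0.0
```

```bash
python3 - <<'E'
from h import *
import cv2
o=ctrl.get_obs(); print(o["time_s"],o["eef_pos"],o["orientation"])
c=cam("wrist"); im=ctrl.snapshot("wrist")
cv2.imwrite("pics/w1.png",cv2.resize(im[:,:,::-1],(800,600),interpolation=cv2.INTER_CUBIC))
go(.414,.168,.004,1.74)
for n,p in dict(head=(.4345,.171,.012),tip=(.377,.1612,.009),nut=(.509,.153,.013)).items():
    q=c[1]@np.array(p)+c[2]; print(n,(np.array([c[0][0]*q[0]/q[2]+c[0][2],c[0][1]*q[1]/q[2]+c[0][3]])*800/560).round())
E
```

```text
1.9333 [0.40729556 0.16801231 0.16259852] [-8.11451814e-02  9.96702190e-01  4.50249340e-04  1.72159623e-05]
shift [-0.067 -0.019  1.586] turn [ 0.     0.    -0.002] rows 3.8
head [404. 314.]
tip [403. 219.]
nut [358. 417.]
```

View pics/w1.png

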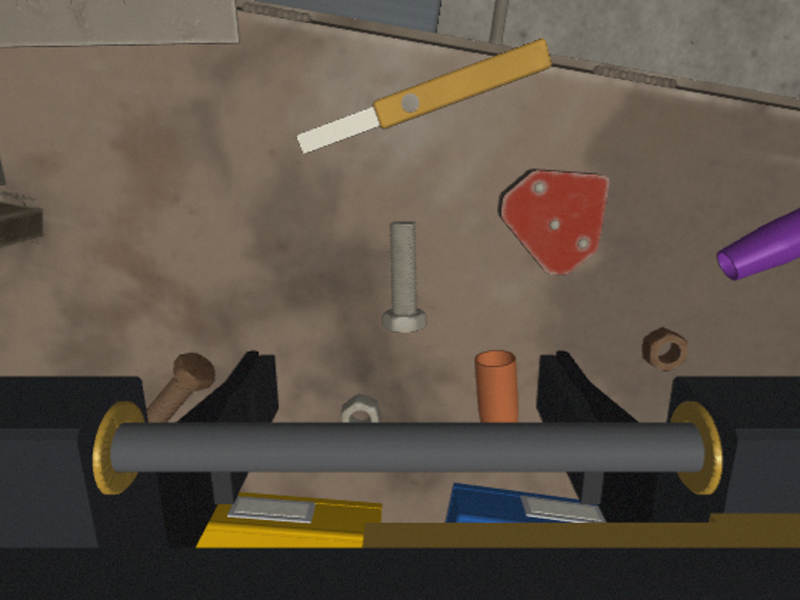

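The wrist view confirms it: the bolt runs vertically, head (404,321) and tip (402,223), within a few px of prediction and aligned for the grasp. I'm descending with a half-open gripper and closing.

>>> drive_tool(steps=[[-0.07,-0.02,0.8,0,0,0,0.1],[-0.07,-0.02,0.8,0,0,0,0.1],[-0.07,-0.02,0.8,0,0,0,0.1],[-0.07,-0.02,0.8,0,0,0,0.1],[-0.07,-0.02,0.8,0,0,0,0.1]])

```text
time_s: 2.4
eef_pos: [0.4149, 0.1673, 0.0838]
orientation: [-0.083, 0.997, 0.001, 0.001]
contact_force: [0.2, -0.6, 1.1]
width: 0.0617
grip_force: 0.0
```

>>> drive_tool(steps=[[0,0,0.3,0,0,0,0.1],[0,0,0.5,0,0,0,0.1],[0,0,0.7,0,0,0,0.1],[0,0,0.78,0,0,0,0.1],[0,0,0.78,0,0,0,0.1],[0,0,0.78,0,0,0,-1],[0,0,0.78,0,0,0,-1],[0,0,0.78,0,0,0,-1],[0,0,0.78,0,0,0,-1],[0,0,0.78,0,0,0,-1],[0,0,0.78,0,0,0,-1],[0,0,0.78,0,0,0,-1]])

```text
time_s: 3.4
eef_pos: [0.4148, 0.166, 0.0049]
orientation: [-0.082, 0.997, 0.0, 0.0]
contact_force: [-0.6, 0.1, 3.9]
width: 0.0153
grip_force: 30.0
```

>>> drive_tool(steps=[[0,0,-0.3,0,0,0,-1],[0,0,-0.6,0,0,0,-1],[-0.14,0,-0.9,0,0,0,-1],[-0.14,0,-0.9,0,0,0,-1],[-0.14,0,-0.9,0,0,0,-1]])

```text
time_s: 3.82
eef_pos: [0.4296, 0.1687, 0.0958]
orientation: [-0.082, 0.997, 0.001, 0.002]
contact_force: [-0.8, 0.1, -2.9]
width: 0.0149
grip_force: 30.0
```

>>> drive_tool(steps=[[-0.35,0.1,0,0,0,0,-1],[-0.7,0.2,0,0,0,0,-1],[-1,0.33,0,0,0,0,-1],[-1,0.33,0,0,0,0,-1],[-1,0.33,0,0,0,0,-1]])

```text
time_s: 4.23
eef_pos: [0.5208, 0.2173, 0.0922]
orientation: [-0.083, 0.997, -0.001, -0.002]
contact_force: [-1.0, -0.4, -1.3]
width: 0.015
grip_force: 30.0
```

>>> drive_tool(steps=[[-0.35,0.1,0,0,0,0.04,-1],[-0.7,0.2,0,0,0,0.04,-1],[-1,0.33,0,0,0,0.04,-1],[-1,0.33,0,0,0,0.04,-1],[-1,0.33,0,0,0,0.04,-1],[-1,0.33,0,0,0,0.04,-1]])

```text
time_s: 4.73
eef_pos: [0.6123, 0.2646, 0.0926]
orientation: [-0.019, 1.0, -0.001, -0.002]
contact_force: [-0.4, -0.2, -2.2]
width: 0.0147
grip_force: 30.0
```

```bash
python3 - <<'E'
from h import *
go(.6145,.266,.013,1.61)
E
```

```text
shift [-0.026  0.015  0.796] turn [-0.001 -0.002 -0.   ] rows 1.9
```

>>> drive_tool(steps=[[-0.03,0.01,0.3,0,0,0,-1],[-0.03,0.01,0.6,0,0,0,-1],[-0.03,0.01,0.75,0,0,0,-1],[-0.03,0.01,0.81,0,0,0,-1],[-0.03,0.01,0.81,0,0,0,-1],[-0.03,0.01,0.81,0,0,0,-1],[-0.03,0.01,0.81,0,0,0,-0.4],[-0.03,0.01,0.81,0,0,0,-0.4],[-0.03,0.01,0.81,0,0,0,-0.4],[-0.03,0.01,0.81,0,0,0,-0.4]])

```text
time_s: 5.57
eef_pos: [0.6184, 0.2675, 0.0147]
orientation: [-0.019, 1.0, 0.0, 0.001]
contact_force: [0.4, -0.2, -0.8]
width: 0.0254
grip_force: 0.0
```

>>> drive_tool(steps=[[0,0,-0.3,0,0,0,-0.4],[0,0,-0.6,0,0,0,-0.4],[0,0,-0.9,0,0,0,0],[0.5,-0.5,-0.9,0,0,0,0.2],[1,-1,-0.9,0,0,0,0.2],[1,-1,-0.9,0,0,0,0.2],[1,-1,-0.9,0,0,0,0.2],[1,-1,-0.9,0,0,0,0.2]])

```text
time_s: 6.23
eef_pos: [0.5188, 0.1591, 0.104]
orientation: [-0.017, 1.0, -0.001, -0.001]
contact_force: [-0.0, -0.5, -0.7]
width: 0.0508
grip_force: 0.0
```

```bash
python3 - <<'E'
from h import *
import cv2
o=ctrl.get_obs(); print(o["time_s"],o["eef_pos"],o["orientation"])
c=cam("wrist"); im=ctrl.snapshot("wrist")
a=im[:,:,::-1][100:420,:]; b=ctrl.snapshot("top")[:,:,::-1][115:295,170:410]
cv2.imwrite("pics/w2.png",np.vstack([cv2.resize(a,(560,320)),cv2.resize(b,(560,280))[:,:]]))
q=c[1]@np.array((.509,.153,.013))+c[2]; print((np.array([c[0][0]*q[0]/q[2]+c[0][2],c[0][1]*q[1]/q[2]+c[0][3]-100])).round())
go(.509,.153,.004)
E
```

```text
6.2333 [0.51875677 0.1590598  0.10398307] [-1.71771518e-02  9.99851464e-01 -7.07943497e-04 -1.22276090e-03]
[276.  98.]
shift [ 0.139 -0.101  1.004] turn [ 0.     0.001 -0.   ] rows 2.4
```

View pics/w2.png

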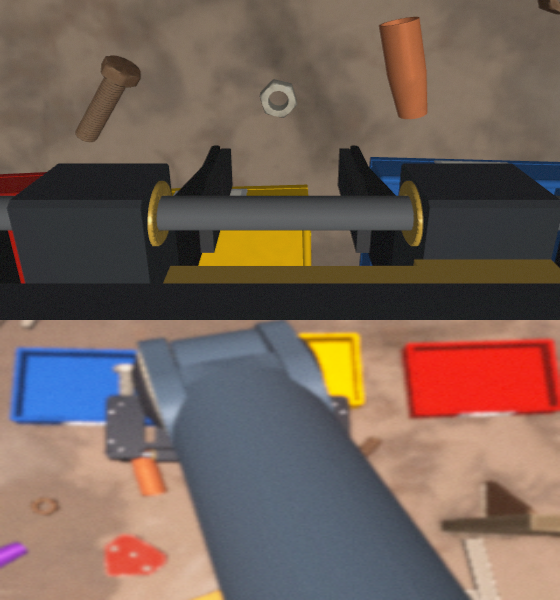

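The nut is at (278,99), as predicted, and the bolt head shows inside the blue tray. I'll check the nut's yaw in a close crop.

```bash
python3 - <<'E'
from h import *
import cv2
im=ctrl.snapshot("wrist")[:,:,::-1]
cv2.imwrite("pics/w3.png",cv2.resize(im[170:230,248:308],(600,600),interpolation=cv2.INTER_CUBIC))
E
```

```text
(no output)
```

View pics/w3.png

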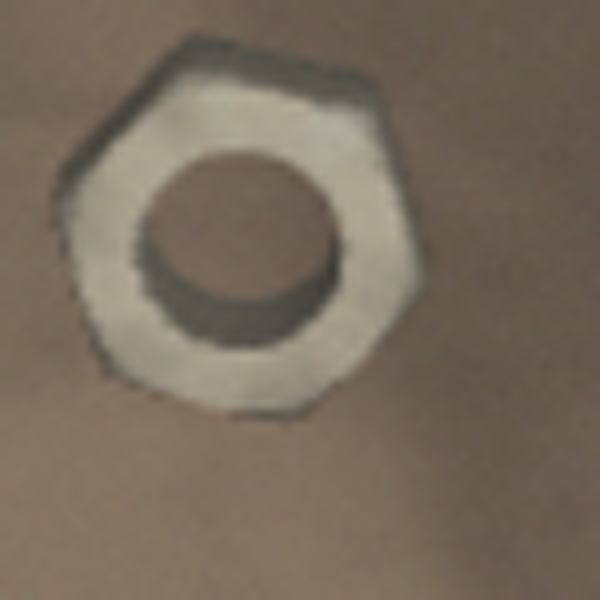

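The hexagon's face is centred at crop (242,242), with its flats about 15° off horizontal.

```bash
python3 - <<'E'
from h import *
c=cam("wrist"); print(ctrl.get_obs()["eef_pos"])
p=plane(c,(272.2,194.2),.013); print(p); go(p[0],p[1],.004)
E
```

```text
[0.522838   0.16438918 0.10430103]
[0.51106639 0.15564264 0.013     ]
shift [ 0.123 -0.084  1.003] turn [ 0.     0.001 -0.   ] rows 2.4
```

>>> drive_tool(steps=[[0.13,-0.09,0.2,0,0,-0.083,0.2],[0.13,-0.09,0.4,0,0,-0.083,0.2],[0.13,-0.09,0.6,0,0,-0.083,0.2],[0.13,-0.09,0.8,0,0,-0.083,0.2],[0.13,-0.09,0.95,0,0,-0.083,0.2],[0.13,-0.09,0.99,0,0,-0.083,0.1],[0.13,-0.09,0.99,0,0,-0.083,-1],[0.13,-0.09,0.99,0,0,-0.083,-1],[0.13,-0.09,0.99,0,0,-0.083,-1],[0.13,-0.09,0.99,0,0,-0.083,-1],[0.13,-0.09,0.99,0,0,-0.083,-1],[0.13,-0.09,0.99,0,0,-0.083,-1]])

```text
time_s: 7.38
eef_pos: [0.5098, 0.1542, 0.0054]
orientation: [-0.149, 0.989, 0.0, 0.001]
contact_force: [-0.6, -0.5, 3.3]
width: 0.0229
grip_force: 30.0
```

>>> drive_tool(steps=[[0,0,-0.3,0,0,0,-1],[0,0,-0.6,0,0,0,-1],[0,0,-0.9,0,0,0,-1],[0,0,-0.9,0,0,0,-1]])

```text
time_s: 7.72
eef_pos: [0.5128, 0.155, 0.1001]
orientation: [-0.149, 0.989, 0.001, 0.005]
contact_force: [0.6, 0.7, -0.3]
width: 0.0226
grip_force: 30.0
```

```bash
python3 - <<'E'
from h import *
o=ctrl.get_obs(); print(o["time_s"],o["eef_pos"],o["width"],o["grip_force"])
go(.6075,.334,.012,1.61)
E
```

```text
7.7167 [0.51280187 0.15495184 0.10010213] 0.022569523471067915 29.999936325475574
shift [-1.423  1.431  0.898] turn [0.001 0.003 0.083] rows 5.3
```

>>> drive_tool(steps=[[-0.35,0.35,0,0,0,0,-1],[-0.71,0.71,0,0,0,0,-1],[-0.71,0.71,0,0,0,0,-1],[-0.71,0.71,0,0,0,0,-1]])

```text
time_s: 8.05
eef_pos: [0.5569, 0.2484, 0.0944]
orientation: [-0.152, 0.988, 0.002, 0.001]
contact_force: [0.2, 1.1, -0.6]
width: 0.0231
grip_force: 30.0
```

>>> drive_tool(steps=[[-0.35,0.35,0,0,0,0.08,-1],[-0.71,0.71,0,0,0,0.08,-1],[-0.71,0.71,0,0,0,0.08,-1],[-0.71,0.71,0,0,0,0.08,-1],[-0.71,0.71,0,0,0,0.08,-1],[-0.71,0.71,0,0,0,0.08,-1]])

```text
time_s: 8.55
eef_pos: [0.6022, 0.3291, 0.0938]
orientation: [-0.024, 1.0, -0.001, -0.001]
contact_force: [-0.4, -0.3, 0.2]
width: 0.0226
grip_force: 30.0
```

```bash
python3 - <<'E'
from h import *
o=ctrl.get_obs(); print(o["time_s"],o["eef_pos"],o["width"],o["grip_force"])
go(.6075,.334,.012,1.61)
E
```

```text
8.55 [0.60219487 0.32910585 0.0938266 ] 0.022570871846222775 29.99980077787768
shift [-0.057  0.048  0.818] turn [-0.001 -0.001  0.002] rows 2.0
```

>>> drive_tool(steps=[[-0.05,0.04,0.3,0,0,0,-1],[-0.05,0.04,0.6,0,0,0,-1],[-0.05,0.04,0.75,0,0,0,-1],[-0.05,0.04,0.82,0,0,0,-1],[-0.05,0.04,0.82,0,0,0,-1],[-0.05,0.04,0.82,0,0,0,-1],[-0.05,0.04,0.82,0,0,0,-0.22],[-0.05,0.04,0.82,0,0,0,-0.22],[-0.05,0.04,0.82,0,0,0,-0.22],[-0.05,0.04,0.82,0,0,0,-0.22]])

```text
time_s: 9.38
eef_pos: [0.6079, 0.3358, 0.0131]
orientation: [-0.024, 1.0, 0.0, 0.0]
contact_force: [-0.9, -0.0, -1.0]
width: 0.0327
grip_force: 0.0
```

>>> drive_tool(steps=[[0,0,-0.3,0,0,0,-0.22],[0,0,-0.6,0,0,0,-0.22],[0,0,-1,0,0,0,0],[0.35,-0.4,-1,0,0,0,1],[0.35,-0.8,-1,0,0,0,1],[0.35,-1,-1,0,0,0,1],[0.35,-1,-1,0,0,0,1]])

```text
time_s: 9.97
eef_pos: [0.5781, 0.2254, 0.1135]
orientation: [-0.02, 1.0, -0.002, 0.0]
contact_force: [0.0, -0.7, -0.4]
width: 0.0595
grip_force: 0.0
```

>>> drive_tool(steps=[[0.15,-0.4,-0.3,0,0,0,1],[0.3,-0.8,-0.3,0,0,0,1],[0.3,-1,-0.3,0,0,0,1],[0.3,-1,-0.3,0,0,0,1]])

```text
time_s: 10.3
eef_pos: [0.5524, 0.1247, 0.1438]
orientation: [-0.019, 1.0, -0.002, 0.001]
contact_force: [-0.4, -0.8, 0.8]
width: 0.0839
grip_force: 0.0
```

>>> drive_tool(steps=[[0,-0.4,-0.2,0,0,0,1],[0,-0.7,-0.2,0,0,0,1],[0,-0.7,-0.2,0,0,0,1],[0,-0.7,-0.2,0,0,0,1],[0,-0.7,-0.2,0,0,0,1],[0,-0.7,-0.2,0,0,0,1]])

```text
time_s: 10.8
eef_pos: [0.5556, 0.0646, 0.1622]
orientation: [-0.025, 1.0, 0.0, -0.0]
contact_force: [-0.6, -0.2, -0.0]
width: 0.0872
grip_force: 0.0
```

```bash
python3 - <<'E'
from h import *
import cv2
c=cam("wrist"); im=ctrl.snapshot("wrist"); b=ctrl.snapshot("top")[:,:,::-1][115:295,170:410]
o=ctrl.get_obs(); print(o["time_s"],o["eef_pos"],o["orientation"],o["width"])
cv2.imwrite("pics/w4.png",np.vstack([im[:320,:,::-1],cv2.resize(b,(560,280))[:,:]]))
for p in ((.493,.044,.012),(.541,.0137,.009)):
  q=c[1]@np.array(p)+c[2]; print((np.array([c[0][0]*q[0]/q[2]+c[0][2],c[0][1]*q[1]/q[2]+c[0][3]])).round())
E
```

```text
10.9 [0.55549974 0.06450519 0.16214002] [-2.54811685e-02  9.99675209e-01  2.43530338e-04 -3.58067146e-04] 0.08721875231229455
[263. 114.]
[226. 170.]
```

View pics/w4.png

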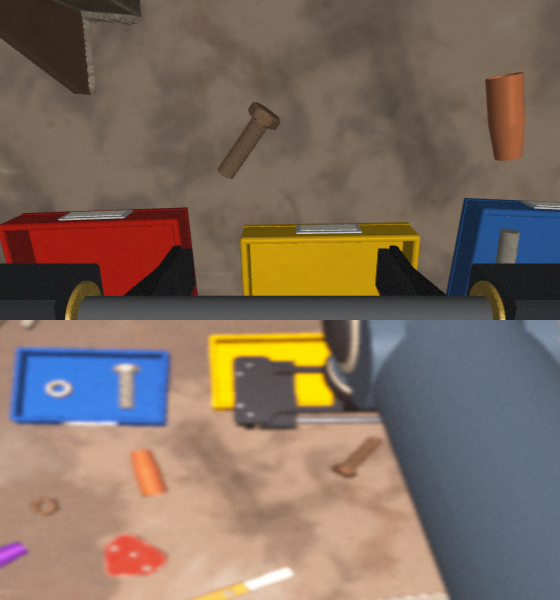

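The top view shows the bolt and nut lying flat in the blue tray. In the wrist view the rusty bolt spans (264,108) to (226,177), with the plate's brace at (88,92). A normal grasp would put the gripper body near the plate, so I'll grip this bolt end to end.

```bash
python3 - <<'E'
from h import *
c=cam("wrist")
a=plane(c,(264,108),.012);b=plane(c,(226,177),.009);print(a,b,(a+b)/2,np.linalg.norm(a-b),plane(c,(88,93),0))
m=(a[:2]+b[:2])/2*.5+np.array([.515,.030])*.5; d=(a-b); print(m,ctrl.get_obs()["joint_positions"][6]); go(m[0],m[1],.09,np.arctan2(d[1],d[0]))
E
```

```text
[0.48776148 0.04483954 0.012     ] [0.54690273 0.01395447 0.009     ] [0.5173321  0.02939701 0.0105    ] 0.06678754338615911 [ 0.48334654 -0.10198731  0.        ]
[0.51616605 0.0296985 ] 1.5315227790339572
shift [ 0.41  -0.328  0.722] turn [ 0.    -0.    -0.331] rows 8.3
```

>>> drive_tool(steps=[[0,0,0,0,0,0.35,1],[0,0,0,0,0,0.35,1],[0,0,0,0,0,0.35,1],[0,0,0,0,0,0.35,1],[0,0,0,0,0,0.35,1],[0,0,0,0,0,0.35,1],[0,0,0,0,0,0.35,1],[0,0,0,0,0,0.35,1],[0,0,0,0,0,0.35,1],[0,0,0,0,0,0.35,1]])

```text
time_s: 11.73
eef_pos: [0.5556, 0.0641, 0.1622]
orientation: [0.502, 0.865, -0.0, -0.0]
contact_force: [0.4, -0.0, -0.2]
width: 0.0872
grip_force: 0.0
```

>>> drive_tool(steps=[[0,0,0,0,0,0.319,1],[0,0,0,0,0,0.319,1],[0,0,0,0,0,0.319,1],[0,0,0,0,0,0.319,1],[0,0,0,0,0,0.319,1],[0,0,0,0,0,0.319,1],[0,0,0,0,0,0.319,1],[0,0,0,0,0,0.319,1],[0,0,0,0,0,0.319,1],[0,0,0,0,0,0.319,1]])

```text
time_s: 12.57
eef_pos: [0.5556, 0.0636, 0.1623]
orientation: [0.854, 0.52, -0.0, -0.0]
contact_force: [-0.3, -0.1, 0.1]
width: 0.0873
grip_force: 0.0
```

```bash
python3 - <<'E'
from h import *
o=ctrl.get_obs(); print(o["time_s"],o["eef_pos"],o["joint_positions"])
go(.5163,.0297,.08,2.660)
E
```

```text
12.5667 [0.55560541 0.06355337 0.16227815] [-0.74533637  0.40899825  0.72503362  1.90905205 -0.33094402  0.94599362
 -0.34082675]
shift [-0.481 -0.194  0.823] turn [-0.     0.     0.002] rows 2.3
```

>>> drive_tool(steps=[[-0.48,-0.19,0.4,0,0,0,1],[-0.48,-0.19,0.8,0,0,0,1],[-0.48,-0.19,0.8,0,0,0,1],[-0.48,-0.19,0.8,0,0,0,1],[-0.48,-0.19,0.8,0,0,0,1],[-0.48,-0.19,0.8,0,0,0,1],[-0.48,-0.19,0.8,0,0,0,1]])

```text
time_s: 13.15
eef_pos: [0.5186, 0.0297, 0.084]
orientation: [0.855, 0.519, 0.002, 0.001]
contact_force: [0.3, 1.2, 0.8]
width: 0.087
grip_force: 0.0
```

```bash
python3 - <<'E'
from h import *
import cv2
o=ctrl.get_obs(); print(o["time_s"],o["eef_pos"],o["contact_force"])
go(.5163,.0297,.004,2.660)
cv2.imwrite("pics/w5.png",np.vstack([cv2.resize(ctrl.snapshot(n)[s][:,:,::-1],(560,300)) for n,s in (("wrist",np.s_[:300]),("scene",np.s_[100:250,200:480]))]))
E
```

```text
13.15 [0.51860495 0.02973012 0.08400346] [0.29703011 1.16431667 0.77948467]
shift [-0.013 -0.022  0.8  ] turn [ 0.001 -0.001  0.   ] rows 1.9
```

View pics/w5.png

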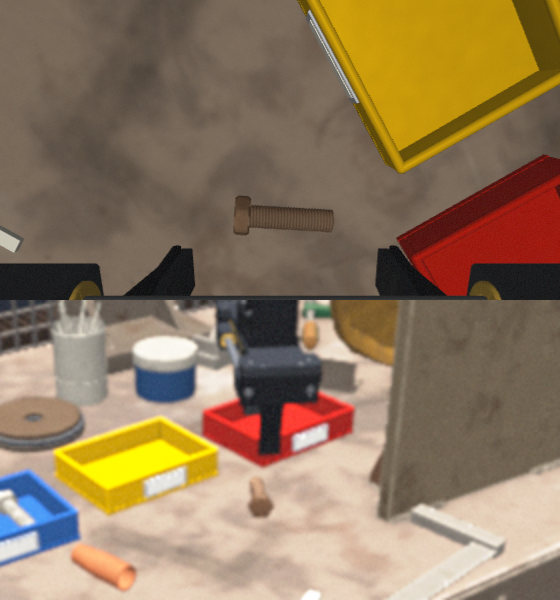

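The wrist view shows the bolt centred between the fingers, columns 235 to 334 against the optical centre at 285, with the tray corner clear of the finger. I'm descending and gripping.

>>> drive_tool(steps=[[-0.01,-0.02,0.2,0,0,0,1],[-0.01,-0.02,0.4,0,0,0,1],[-0.01,-0.02,0.6,0,0,0,1],[-0.01,-0.02,0.7,0,0,0,1],[-0.01,-0.02,0.79,0,0,0,1],[-0.01,-0.02,0.79,0,0,0,1],[-0.01,-0.02,0.79,0,0,0,-1],[-0.01,-0.02,0.79,0,0,0,-1],[-0.01,-0.02,0.79,0,0,0,-1],[-0.01,-0.02,0.79,0,0,0,-1],[-0.01,-0.02,0.79,0,0,0,-1],[-0.01,-0.02,0.79,0,0,0,-1]])

```text
time_s: 14.25
eef_pos: [0.5152, 0.0292, 0.0042]
orientation: [0.856, 0.518, 0.001, 0.0]
contact_force: [-0.4, 0.2, 2.9]
width: 0.0651
grip_force: 30.0
```

>>> drive_tool(steps=[[0,0,-0.2,0,0,0,-1],[0,0,-0.4,0,0,0,-1],[0,0,-0.6,0,0,0,-1],[0,0,-0.8,0,0,0,-1],[0,0,-1,0,0,0,-1],[0,0,-1,0,0,0,-1]])

```text
time_s: 14.75
eef_pos: [0.5164, 0.0291, 0.1065]
orientation: [0.856, 0.518, 0.003, 0.001]
contact_force: [0.6, -0.5, -1.3]
width: 0.0648
grip_force: 30.0
```

```bash
python3 - <<'E'
from h import *
o=ctrl.get_obs(); print(o["time_s"],o["eef_pos"],o["width"],o["grip_force"])
go(.660,-.090,.106,1.67)
E
```

```text
14.75 [0.51644851 0.02913131 0.10653239] 0.06481505230142581 29.9997411807999
shift [-0.389  1.824  0.012] turn [ 0.001 -0.002  0.315] rows 7.9
```

```bash
python3 - <<'E'
from h import *
import cv2
T,S=cam("top"),cam("scene")
t=(615*.7,203*.7)
for z in (0,.05,.1,.15,.2,.25,.3,.4):
    p=plane(T,t,z); q=S[1]@p+S[2]; print(z,p.round(3),(np.array([S[0][0]*q[0]/q[2]+S[0][2],S[0][1]*q[1]/q[2]+S[0][3]])/.7).round())
a=cv2.imread("raw_scene.png")[0:180,330:560]; b=cv2.imread("raw_top.png")[40:240,330:560]
cv2.imwrite("pics/hood.png",np.hstack([cv2.resize(a,(400,313)),cv2.resize(b,(400,348))[:313]]))
E
```

```text
0 [ 0.675 -0.233  0.   ] [532. 213.]
0.05 [ 0.66  -0.211  0.05 ] [530. 193.]
0.1 [ 0.644 -0.189  0.1  ] [529. 171.]
0.15 [ 0.628 -0.167  0.15 ] [528. 148.]
0.2 [ 0.612 -0.146  0.2  ] [526. 122.]
0.25 [ 0.597 -0.124  0.25 ] [524.  95.]
0.3 [ 0.581 -0.102  0.3  ] [522.  65.]
0.4 [ 0.549 -0.058  0.4  ] [518.  -4.]
```

View pics/hood.png

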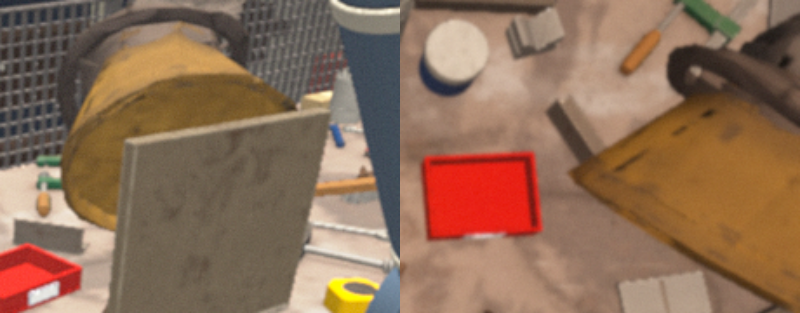

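The hood's nearest edge is near (0.626, -0.163, 0.155), so at the red tray the long side of the gripper body has to run along x. I'll set the bolt down in the open, turned with its head toward +y, and regrasp it by the shank.

>>> drive_tool(steps=[[0.2,-0.2,0,0,0,0.347,-1],[0.4,-0.4,0,0,0,0.347,-1],[0.51,-0.56,0,0,0,0.347,-1],[0.51,-0.56,0,0,0,0.347,-1],[0.51,-0.56,0,0,0,0.347,-1],[0.51,-0.56,0,0,0,0.347,-1],[0.51,-0.56,0,0,0,0.347,-1],[0.51,-0.56,0,0,0,0.347,-1],[0.51,-0.56,0,0,0,0.347,-1],[0.51,-0.56,0,0,0,0.347,-1],[0.51,-0.56,0,0,0,0.347,-1],[0.51,-0.56,0,0,0,0.347,-1]])

```text
time_s: 15.75
eef_pos: [0.488, 0.1003, 0.1031]
orientation: [1.0, 0.0, -0.0, 0.0]
contact_force: [-0.4, 0.2, -1.0]
width: 0.065
grip_force: 30.0
```

>>> drive_tool(steps=[[0,0,0.3,0,0,0,-1],[0,0,0.6,0,0,0,-1],[0,0,0.8,0,0,0,-1],[0,0,0.9,0,0,0,-1],[0,0,0.97,0,0,0,-1],[0,0,1,0,0,0,-1],[0,0,1,0,0,0,-1]])

```text
time_s: 16.33
eef_pos: [0.4886, 0.1, 0.0044]
orientation: [1.0, -0.001, -0.0, -0.001]
contact_force: [-0.7, -0.9, -0.6]
width: 0.0648
grip_force: 30.0
```

>>> drive_tool(steps=[[0,0,0,0,0,0,0.75],[0,0,0,0,0,0,0.75],[0,0,0,0,0,0,0.75],[0,0,-0.3,0,0,0,0.75],[0,0,-0.6,0,0,0,0.75],[0,0,-0.9,0,0,0,0.75],[0,0,-0.9,0,0,0,0.3],[0,0,-0.9,0,0,0,0.3]])

```text
time_s: 17.0
eef_pos: [0.4897, 0.101, 0.0951]
orientation: [1.0, -0.001, 0.002, -0.001]
contact_force: [-0.8, 0.1, -1.2]
width: 0.0693
grip_force: 0.0
```

>>> drive_tool(steps=[[0,0,0,0,0,-0.5,0.1],[0,0,0,0,0,-0.5,0.1],[0,0,0,0,0,-0.5,0.1],[0,0,0,0,0,-0.5,0.1],[0,0,0,0,0,-0.5,0.1],[0,0,0,0,0,-0.5,0.1],[0,0,0,0,0,-0.5,0.1],[0,0,0,0,0,-0.5,0.1],[0,0,0,0,0,-0.5,0.1],[0,0,0,0,0,-0.5,0.1],[0,0,0,0,0,-0.5,0.1],[0,0,0,0,0,-0.5,0.1]])

```text
time_s: 18.0
eef_pos: [0.4875, 0.1004, 0.0925]
orientation: [0.73, 0.683, -0.001, -0.001]
contact_force: [-0.0, 0.9, -0.1]
width: 0.0477
grip_force: 0.0
```

```bash
python3 - <<'E'
from h import *
import cv2
o=ctrl.get_obs(); print(o["time_s"],o["eef_pos"],o["orientation"],o["joint_positions"][6])
c=cam("wrist")
for p in ((.49,.133,.012),(.49,.067,.009)):
  q=c[1]@np.array(p)+c[2]; print((np.array([c[0][0]*q[0]/q[2]+c[0][2],c[0][1]*q[1]/q[2]+c[0][3]])).round())
go(.49,.107,.004,0)
cv2.imwrite("pics/w6.png",ctrl.snapshot("wrist")[:,:,::-1][:320])
E
```

```text
18.0 [0.48751101 0.10035808 0.09249298] [ 7.30083448e-01  6.83357187e-01 -8.71600790e-04 -5.95551293e-04] -0.041624566143839664
[287. 167.]
[293. 258.]
shift [0.068 0.022 0.885] turn [-0.001  0.    -0.021] rows 2.1
```

View pics/w6.png

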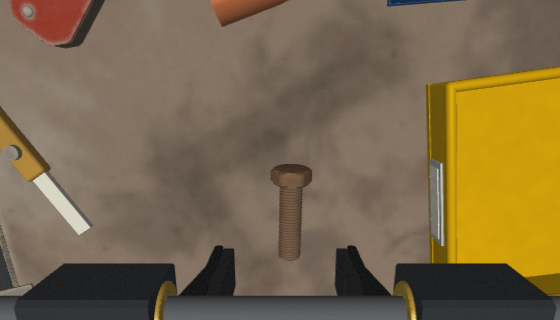

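The bolt now runs vertically in view, head (291,168) and tip (289,259), aligned with the fingers. I'm regrasping it by the shank.

>>> drive_tool(steps=[[0.07,0.02,0.3,0,0,0,0.1],[0.07,0.02,0.6,0,0,0,0.1],[0.07,0.02,0.8,0,0,0,0.1],[0.07,0.02,0.88,0,0,0,0.1],[0.07,0.02,0.88,0,0,0,0.1],[0.07,0.02,0.88,0,0,0,-1],[0.07,0.02,0.88,0,0,0,-1],[0.07,0.02,0.88,0,0,0,-1],[0.07,0.02,0.88,0,0,0,-1],[0.07,0.02,0.88,0,0,0,-1],[0.07,0.02,0.88,0,0,0,-1]])

```text
time_s: 18.97
eef_pos: [0.4913, 0.1074, 0.0061]
orientation: [0.732, 0.681, 0.001, 0.0]
contact_force: [0.1, 0.8, 0.1]
width: 0.0159
grip_force: 2.5
```

>>> drive_tool(steps=[[0,0,-0.3,0,0,0,-1],[0,0,-0.6,0,0,0,-1],[0,0,-0.9,0,0,0,-1],[0,0,-1,0,0,0,-1],[0,0,-1,0,0,0,-1],[0,0,-1,0,0,0,-1]])

```text
time_s: 19.47
eef_pos: [0.4905, 0.1075, 0.1053]
orientation: [0.732, 0.681, 0.0, -0.0]
contact_force: [0.7, -0.4, -1.4]
width: 0.0152
grip_force: 30.0
```

```bash
python3 - <<'E'
from h import *
o=ctrl.get_obs(); print(o["time_s"],o["eef_pos"],o["width"],o["grip_force"])
# red tray: centre, yaw .095; bolt centre local (0,33), grasp 7 toward head(+y)
c=np.array([.636,-.0905]); ya=np.array([-.095,.9955]); p=c+ya*.039; print(p)
go(p[0],p[1],.105,0.05)
E
```

```text
19.4667 [0.4904931  0.10749274 0.10528207] 0.01518825958138335 29.99246746301651
[ 0.632295  -0.0516755]
shift [-1.485  1.529  0.002] turn [-0.    -0.    -0.039] rows 5.1
```

>>> drive_tool(steps=[[-0.35,0.35,0,0,0,0,-1],[-0.7,0.7,0,0,0,0,-1],[-0.74,0.76,0,0,0,0,-1],[-0.74,0.76,0,0,0,0,-1]])

```text
time_s: 19.8
eef_pos: [0.5636, 0.0222, 0.1041]
orientation: [0.735, 0.678, -0.001, 0.002]
contact_force: [-0.3, -0.3, -1.5]
width: 0.0147
grip_force: 30.0
```

>>> drive_tool(steps=[[-0.35,0.35,0,0,0,-0.04,-1],[-0.7,0.7,0,0,0,-0.04,-1],[-0.74,0.76,0,0,0,-0.04,-1],[-0.74,0.76,0,0,0,-0.04,-1],[-0.74,0.76,0,0,0,-0.04,-1],[-0.74,0.76,0,0,0,-0.04,-1]])

```text
time_s: 20.3
eef_pos: [0.6299, -0.05, 0.1033]
orientation: [0.688, 0.726, -0.001, -0.002]
contact_force: [-0.6, -0.2, -1.4]
width: 0.0149
grip_force: 30.0
```

```bash
python3 - <<'E'
from h import *
o=ctrl.get_obs(); print(o["time_s"],o["eef_pos"],o["width"],o["grip_force"])
go(.6323,-.0517,.0125,0.05)
E
```

```text
20.3 [ 0.6298782  -0.05000384  0.10331135] 0.01492353783313737 29.992513060569763
shift [-0.02   0.027  0.908] turn [-0.001 -0.001  0.001] rows 2.2
```

>>> drive_tool(steps=[[-0.02,0.02,0.3,0,0,0,-1],[-0.02,0.02,0.6,0,0,0,-1],[-0.02,0.02,0.8,0,0,0,-1],[-0.02,0.02,0.88,0,0,0,-1],[-0.02,0.02,0.9,0,0,0,-1],[-0.02,0.02,0.9,0,0,0,-1],[-0.02,0.02,0.9,0,0,0,-0.4],[-0.02,0.02,0.9,0,0,0,-0.4],[-0.02,0.02,0.9,0,0,0,-0.4],[-0.02,0.02,0.9,0,0,0,-0.4]])

```text
time_s: 21.13
eef_pos: [0.6347, -0.0534, 0.0168]
orientation: [0.688, 0.726, 0.001, 0.001]
contact_force: [-0.2, 0.0, -0.1]
width: 0.0251
grip_force: 0.0
```

>>> drive_tool(steps=[[0,0,-0.3,0,0,0,-0.4],[0,0,-0.6,0,0,0,-0.4],[0,0,-0.9,0,0,0,-0.4],[0.4,0,-1,0,0,0,-0.4],[0.8,-0.4,-1,0,0,0,0.1],[1,-0.5,-1,0,0,0,0.1],[1,-0.5,-1,0,0,0,0.1]])

```text
time_s: 21.72
eef_pos: [0.5743, 0.0518, 0.1153]
orientation: [0.685, 0.729, 0.0, -0.004]
contact_force: [-0.6, 0.4, -0.4]
width: 0.0392
grip_force: 0.0
```

>>> drive_tool(steps=[[0.4,-0.2,-0.3,0,0,0,0.2],[0.8,-0.4,-0.3,0,0,0,0.2],[1,-0.5,-0.3,0,0,0,0.2],[1,-0.5,-0.3,0,0,0,0.2]])

```text
time_s: 22.05
eef_pos: [0.5202, 0.1492, 0.146]
orientation: [0.684, 0.729, 0.001, -0.003]
contact_force: [0.4, 0.2, -0.6]
width: 0.0513
grip_force: 0.0
```

>>> drive_tool(steps=[[0.4,-0.2,0,0,0,0,0.2],[0.8,-0.4,0,0,0,0,0.2],[1,-0.5,0,0,0,0,0.2],[1,-0.5,0,0,0,0,0.2]])

```text
time_s: 22.38
eef_pos: [0.4649, 0.2448, 0.1455]
orientation: [0.684, 0.729, 0.0, -0.002]
contact_force: [-0.4, 1.0, -0.2]
width: 0.0519
grip_force: 0.0
```

>>> drive_tool(steps=[[0.4,-0.2,0,0,0,0,0.2],[0.7,-0.4,0,0,0,0,0.2],[0.9,-0.6,0,0,0,0,0.2],[0.9,-0.6,0,0,0,0,0.2],[0.9,-0.6,0,0,0,0,0.2],[0.9,-0.6,0,0,0,0,0.2],[0.9,-0.6,0,0,0,0,0.2]])

```text
time_s: 22.97
eef_pos: [0.405, 0.3234, 0.1458]
orientation: [0.689, 0.725, 0.0, 0.0]
contact_force: [0.1, -0.2, 0.8]
width: 0.0523
grip_force: 0.0
```

```bash
python3 - <<'E'
from h import *
import cv2
o=ctrl.get_obs(); print(o["time_s"],o["eef_pos"],o["orientation"],o["joint_positions"][6])
c=cam("wrist"); im=ctrl.snapshot("wrist")[:,:,::-1]
q=c[1]@np.array((.430,.339,.012))+c[2]; p=np.array([c[0][0]*q[0]/q[2]+c[0][2],c[0][1]*q[1]/q[2]+c[0][3]]).round().astype(int); print(p)
x,y=p-[40,35]; print(x,y)
t=ctrl.snapshot("top")[:,:,::-1][115:235,170:410]
cv2.imwrite("pics/w7.png",np.vstack([cv2.resize(im[y:y+70,x:x+80],(400,350),interpolation=cv2.INTER_CUBIC),cv2.resize(t,(400,200))]))
E
```

```text
22.9667 [0.40499556 0.32340477 0.14583752] [6.89216450e-01 7.24555372e-01 2.80970837e-04 3.45272451e-04] -0.4871931360450176
[318 177]
278 142
```

View pics/w7.png

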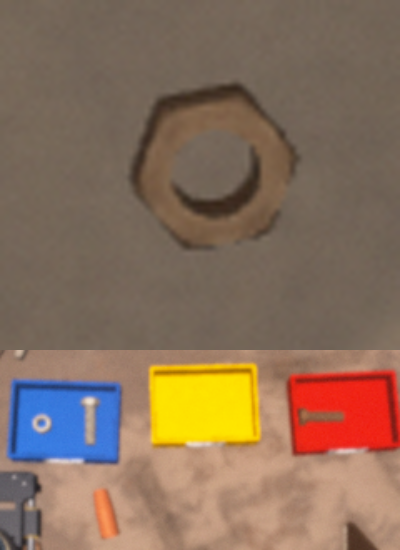

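The rusty bolt lies in the red tray. The nut's face is centred at wrist (320.6,176), with flats 22° off the closing line.

```bash
python3 - <<'E'
from h import *
c=cam("wrist"); p=plane(c,(320.6,176),.013); print(p); go(p[0],p[1],.005)
E
```

```text
[0.43174597 0.34066722 0.013     ]
shift [0.157 0.277 1.407] turn [ 0.  0. -0.] rows 3.5
```

>>> drive_tool(steps=[[0.15,0.27,0.3,0,0,0.12,0.2],[0.15,0.27,0.6,0,0,0.12,0.2],[0.15,0.27,0.8,0,0,0.12,0.2],[0.15,0.27,0.8,0,0,0.12,0.2],[0.15,0.27,0.8,0,0,0.12,0.2]])

```text
time_s: 23.48
eef_pos: [0.4299, 0.3401, 0.0649]
orientation: [0.811, 0.584, -0.001, 0.001]
contact_force: [0.4, -0.4, -0.2]
width: 0.0523
grip_force: 0.0
```

>>> drive_tool(steps=[[0,0,0.2,0,0,0,0.2],[0,0,0.4,0,0,0,0.2],[0,0,0.55,0,0,0,0.1],[0,0,0.6,0,0,0,0.1],[0,0,0.6,0,0,0,-1],[0,0,0.6,0,0,0,-1],[0,0,0.6,0,0,0,-1],[0,0,0.6,0,0,0,-1],[0,0,0.6,0,0,0,-1],[0,0,0.6,0,0,0,-1],[0,0,0.6,0,0,0,-1]])

```text
time_s: 24.4
eef_pos: [0.4304, 0.3419, 0.0065]
orientation: [0.812, 0.584, 0.001, -0.0]
contact_force: [-0.8, -0.4, 5.7]
width: 0.0228
grip_force: 30.0
```

>>> drive_tool(steps=[[0,0,-0.3,0,0,0,-1],[0,0,-0.6,0,0,0,-1],[0,0,-0.9,0,0,0,-1],[0,0,-1,0,0,0,-1],[0,0,-1,0,0,-0.12,-1],[0,0,-1,0,0,-0.12,-1],[0,0,-1,0,0,-0.12,-1],[0,0,-1,0,0,-0.12,-1],[0,0,-1,0,0,-0.12,-1]])

```text
time_s: 25.15
eef_pos: [0.4294, 0.3411, 0.1052]
orientation: [0.689, 0.725, -0.0, -0.0]
contact_force: [-0.3, 0.5, 0.0]
width: 0.0233
grip_force: 30.0
```

```bash
python3 - <<'E'
from h import *
o=ctrl.get_obs(); print(o["time_s"],o["eef_pos"],o["width"],o["grip_force"])
c=np.array([.636,-.0905]); ya=np.array([-.095,.9955]); p=c-ya*.019; print(p)
go(p[0],p[1],.105,0.0)
E
```

```text
25.15 [0.42940286 0.34110561 0.10519026] 0.023279569389071584 29.999567113118246
[ 0.637805  -0.1094145]
shift [-4.604e+00  1.857e+00  1.000e-03] turn [-0.     0.     0.016] rows 11.9
```

>>> drive_tool(steps=[[-0.4,0.15,0,0,0,0,-1],[-0.8,0.3,0,0,0,0,-1],[-0.92,0.37,0,0,0,0,-1],[-0.92,0.37,0,0,0,0,-1]])

```text
time_s: 25.48
eef_pos: [0.4738, 0.2462, 0.1056]
orientation: [0.692, 0.722, -0.0, 0.001]
contact_force: [-0.5, -0.3, 0.0]
width: 0.0227
grip_force: 30.0
```

>>> drive_tool(steps=[[-0.4,0.15,0,0,0,0,-1],[-0.8,0.3,0,0,0,0,-1],[-0.92,0.37,0,0,0,0,-1],[-0.92,0.37,0,0,0,0,-1]])

```text
time_s: 25.82
eef_pos: [0.5152, 0.1574, 0.1057]
orientation: [0.691, 0.722, -0.0, 0.001]
contact_force: [0.2, 0.6, 0.4]
width: 0.0229
grip_force: 30.0
```

>>> drive_tool(steps=[[-0.4,0.15,0,0,0,0,-1],[-0.8,0.3,0,0,0,0,-1],[-0.92,0.37,0,0,0,0,-1],[-0.92,0.37,0,0,0,0,-1]])

```text
time_s: 26.15
eef_pos: [0.5568, 0.0684, 0.1057]
orientation: [0.691, 0.723, 0.0, 0.001]
contact_force: [0.2, 0.6, 0.3]
width: 0.0229
grip_force: 30.0
```

>>> drive_tool(steps=[[-0.4,0.15,0,0,0,0,-1],[-0.8,0.3,0,0,-0.045,0.016,-1],[-1,0.37,0,0,-0.045,0.016,-1],[-1,0.37,0,0,-0.045,0.016,-1],[-1,0.37,0,0,-0.045,0.016,-1],[-1,0.37,0,0,-0.045,0.016,-1]])

```text
time_s: 26.65
eef_pos: [0.5966, -0.023, 0.1047]
orientation: [0.703, 0.707, -0.048, 0.05]
contact_force: [0.4, -1.4, 0.2]
width: 0.0227
grip_force: 30.0
```

```bash
python3 - <<'E'
from h import *
import cv2
o=ctrl.get_obs(); print(o["time_s"],o["eef_pos"],o["width"],o["grip_force"])
print(Ro.from_quat(o["orientation"]).as_matrix().round(3))
go(.629,-.114,.05,0.0)
b=ctrl.snapshot("scene")[:,:,::-1][0:200,250:530];a=ctrl.snapshot("top")[:,:,::-1][60:220,280:540]
cv2.imwrite("pics/s8.png",np.vstack([cv2.resize(b,(420,300)),cv2.resize(a,(420,258))]))
E
```

```text
26.65 [ 0.59660161 -0.02304478  0.10472363] 0.022720296495714006 30.000040847808123
[[-0.006  1.     0.002]
 [ 0.99   0.006 -0.138]
 [-0.138  0.002 -0.99 ]]
shift [-0.827  0.318  0.668] turn [0.001 0.044 0.002] rows 2.7
```

View pics/s8.png

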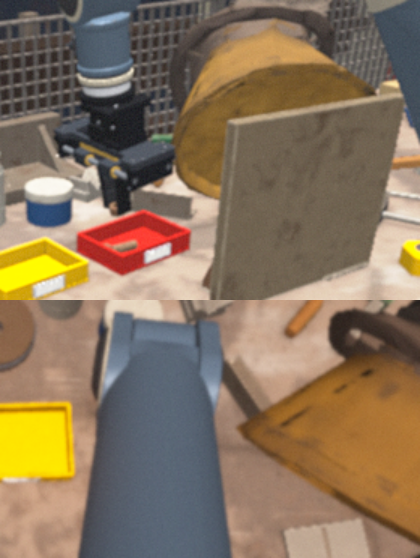

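The scene view shows the arm over the red tray with the bolt lying in it, and the hood edge to the right. I'm moving in with the tool tilted away from the hood.

>>> drive_tool(steps=[[-0.25,0.1,0.05,0,0,0,-1],[-0.5,0.2,0.1,0,0,0,-1],[-0.7,0.27,0.17,0,0,0,-1],[-0.88,0.27,0.17,0,0,0,-1],[-0.88,0.27,0.17,0,0,0,-1],[-0.88,0.27,0.17,0,0,0,-1]])

```text
time_s: 27.25
eef_pos: [0.6244, -0.1155, 0.1013]
orientation: [0.705, 0.706, -0.048, 0.051]
contact_force: [-0.6, 0.3, -0.7]
width: 0.0227
grip_force: 30.0
```

```bash
python3 - <<'E'
from h import *
o=ctrl.get_obs(); print(o["time_s"],o["eef_pos"],o["contact_force"])
go(.624,-.112,.015,0.0)
E
```

```text
27.25 [ 0.62435924 -0.1154747   0.1012837 ] [-0.64413564  0.33416196 -0.74025597]
shift [ 0.155 -0.007  0.85 ] turn [0.001 0.045 0.   ] rows 2.1
```

>>> drive_tool(steps=[[0.04,0,0.2,0,0,0,-1],[0.08,0,0.4,0,0,0,-1],[0.12,0,0.6,0,0,0,-1],[0.15,0,0.75,0,0,0,-1],[0.155,0,0.83,0,0,0,-1],[0.155,0,0.85,0,0,0,-1],[0.155,0,0.85,0,0,0,-1],[0.155,0,0.85,0,0,0,-0.3],[0.155,0,0.85,0,0,0,-0.3],[0.155,0,0.85,0,0,0,-0.3],[0.155,0,0.85,0,0,0,-0.3]])

```text
time_s: 28.17
eef_pos: [0.6255, -0.1124, 0.0157]
orientation: [0.704, 0.706, -0.048, 0.052]
contact_force: [-0.6, 0.4, 0.8]
width: 0.0298
grip_force: 0.0
```

>>> drive_tool(steps=[[0,0,-0.3,0,0,0,-0.3],[0,0,-0.6,0,0,0,-0.3],[0,0,-0.9,0,0,0,-0.3],[0.3,0,-1,0,0,0,-0.3],[0.7,0,-1,0,0,0,-0.3],[1,0,-1,0,0.045,0,0],[1,0,-1,0,0.045,0,0],[1,0,-1,0,0.045,0,0]])

```text
time_s: 28.83
eef_pos: [0.6244, 0.0008, 0.1003]
orientation: [0.706, 0.708, 0.002, 0.002]
contact_force: [-0.5, -1.7, 0.4]
width: 0.0408
grip_force: 0.0
```

```bash
python3 - <<'E'
from h import *
o=ctrl.get_obs(); print(o["time_s"],o["eef_pos"],Ro.from_quat(o["orientation"]).as_matrix().round(3),o["joint_positions"][6])
# nozzle N(.5155,.249) W(.4515,.2312)
d=np.array([.064,.0178]); print(np.arctan2(d[1],d[0])); go(.4836,.2402,.15,np.arctan2(d[1],d[0])+np.pi/2)
E
```

```text
28.8333 [0.62444719 0.00083688 0.10033333] [[-0.004  1.     0.004]
 [ 1.     0.004  0.   ]
 [ 0.     0.004 -1.   ]] 0.24496754892753608
0.27126917103636405
shift [ 2.399 -1.397 -0.503] turn [ 0.001 -0.001  0.415] rows 10.4
```

>>> drive_tool(steps=[[0.4,-0.2,-0.1,0,0,0,0.4],[0.8,-0.46,-0.17,0,0,0,0.4],[0.8,-0.46,-0.17,0,0,0,0.4],[0.8,-0.46,-0.17,0,0,0,0.4]])

```text
time_s: 29.17
eef_pos: [0.5768, 0.083, 0.117]
orientation: [0.705, 0.709, 0.001, 0.001]
contact_force: [0.0, -0.3, -0.0]
width: 0.0588
grip_force: 0.0
```

>>> drive_tool(steps=[[0.4,-0.2,-0.1,0,0,0,0.4],[0.8,-0.46,-0.17,0,0,0,0.4],[0.8,-0.46,-0.17,0,0,0,0.4],[0.8,-0.46,-0.17,0,0,0,0.4]])

```text
time_s: 29.5
eef_pos: [0.5311, 0.1623, 0.1338]
orientation: [0.705, 0.709, 0.002, 0.001]
contact_force: [-0.3, -0.8, 0.4]
width: 0.0609
grip_force: 0.0
```

>>> drive_tool(steps=[[0.8,-0.46,-0.17,0,0,0.415,0.4],[0.8,-0.46,-0.17,0,0,0.415,0.4],[0.8,-0.46,-0.17,0,0,0.415,0.4],[0.8,-0.46,-0.17,0,0,0.415,0.4],[0.8,-0.46,-0.17,0,0,0.415,0.4],[0.8,-0.46,-0.17,0,0,0.415,0.4],[0.8,-0.46,-0.17,0,0,0.415,0.4],[0.8,-0.46,-0.17,0,0,0.415,0.4],[0.8,-0.46,-0.17,0,0,0.415,0.4],[0.8,-0.46,-0.17,0,0,0.415,0.4],[0.8,-0.46,-0.17,0,0,0.415,0.4],[0.8,-0.46,-0.17,0,0,0.415,0.4]])

```text
time_s: 30.5
eef_pos: [0.4874, 0.2373, 0.1504]
orientation: [0.991, 0.132, 0.003, 0.002]
contact_force: [-1.2, 0.1, 0.2]
width: 0.0605
grip_force: 0.0
```

```bash
python3 - <<'E'
from h import *
import cv2
o=ctrl.get_obs(); print(o["time_s"],o["eef_pos"],o["joint_positions"][6])
c=cam("wrist"); go(.4836,.2402,.006,1.842)
for p in ((.5155,.249,.012),(.4515,.2312,.013)):
  q=c[1]@np.array(p)+c[2]; print((np.array([c[0][0]*q[0]/q[2]+c[0][2],c[0][1]*q[1]/q[2]+c[0][3]])).round())
a=ctrl.snapshot("wrist")[:,:,::-1][:300]; b=ctrl.snapshot("top")[:,:,::-1][115:235,170:410]
cv2.imwrite("pics/w9.png",np.vstack([a,cv2.resize(b,(560,280))]))
E
```

```text
30.5 [0.4873962  0.23732298 0.15042208] -1.4160265207754452
shift [-0.036 -0.043  1.444] turn [ 0.001 -0.001 -0.002] rows 3.5
[280. 156.]
[281. 234.]
```

View pics/w9.png

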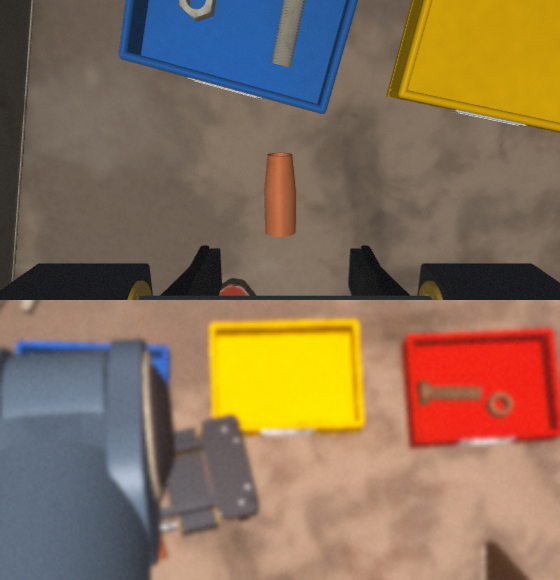

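The nozzle runs from (279,154) to (280,236), aligned and centred. The red tray shows the bolt and nut lying apart. I'm grasping the nozzle.

>>> drive_tool(steps=[[-0.09,-0.04,0.4,0,0,0,0.3],[-0.09,-0.04,0.8,0,0,0,0.3],[-0.09,-0.04,0.8,0,0,0,0.3],[-0.09,-0.04,0.8,0,0,0,0.3],[-0.09,-0.04,0.8,0,0,0,0.3]])

```text
time_s: 31.02
eef_pos: [0.478, 0.2412, 0.0719]
orientation: [0.991, 0.134, 0.003, 0.0]
contact_force: [0.8, -0.1, 0.5]
width: 0.0565
grip_force: 0.0
```

>>> drive_tool(steps=[[0,0,0.25,0,0,0,0.3],[0,0,0.45,0,0,0,0.3],[0,0,0.6,0,0,0,0.3],[0,0,0.65,0,0,0,0.3],[0,0,0.65,0,0,0,-1],[0,0,0.65,0,0,0,-1],[0,0,0.65,0,0,0,-1],[0,0,0.65,0,0,0,-1],[0,0,0.65,0,0,0,-1],[0,0,0.65,0,0,0,-1],[0,0,0.65,0,0,0,-1]])

```text
time_s: 31.93
eef_pos: [0.4768, 0.2418, 0.006]
orientation: [0.991, 0.134, 0.002, -0.0]
contact_force: [-0.3, -1.5, 6.4]
width: 0.0258
grip_force: 30.0
```

>>> drive_tool(steps=[[0,0,-0.3,0,0,0,-1],[0,0,-0.6,0,0,0,-1],[0,0,-0.9,0,0,0,-1],[0,0,-1,0,0,0,-1],[0,0,-1,0,0,0,-1],[0,0,-1,0,0,0,-1]])

```text
time_s: 32.43
eef_pos: [0.4752, 0.2421, 0.1048]
orientation: [0.991, 0.135, 0.001, -0.0]
contact_force: [-0.6, 0.8, -1.6]
width: 0.0255
grip_force: 30.0
```

```bash
python3 - <<'E'
from h import *
o=ctrl.get_obs(); print(o["time_s"],o["eef_pos"],o["width"],o["grip_force"])
go(.633,.106,.105,1.62)
E
```

```text
32.4333 [0.4751906  0.24214565 0.10478437] 0.025524903757818337 29.96659129858017
shift [1.157e+00 1.734e+00 1.000e-03] turn [-0.    -0.001  0.07 ] rows 5.0
```

>>> drive_tool(steps=[[0.25,0.4,0,0,0,0,-1],[0.5,0.75,0,0,0,0,-1],[0.58,0.87,0,0,0,0,-1],[0.58,0.87,0,0,0,0,-1]])

```text
time_s: 32.77
eef_pos: [0.5577, 0.1679, 0.1042]
orientation: [0.991, 0.131, 0.002, 0.002]
contact_force: [0.7, -0.5, -0.8]
width: 0.0259
grip_force: 30.0
```

>>> drive_tool(steps=[[0.25,0.4,0,0,0,0.07,-1],[0.5,0.75,0,0,0,0.07,-1],[0.58,0.87,0,0,0,0.07,-1],[0.58,0.87,0,0,0,0.07,-1],[0.58,0.87,0,0,0,0.07,-1],[0.58,0.87,0,0,0,0.07,-1]])

```text
time_s: 33.27
eef_pos: [0.6322, 0.1062, 0.1037]
orientation: [1.0, 0.025, -0.0, -0.0]
contact_force: [0.4, 0.7, -1.9]
width: 0.0259
grip_force: 30.0
```

```bash
python3 - <<'E'
from h import *
o=ctrl.get_obs(); print(o["time_s"],o["eef_pos"],o["width"],o["grip_force"])
go(.633,.106,.0115,1.62)
E
```

```text
33.2667 [0.63217043 0.106188   0.10366361] 0.025903567948932442 29.966671764850616
shift [0.009 0.003 0.922] turn [-0.     0.     0.001] rows 2.2
```

>>> drive_tool(steps=[[0,0,0.3,0,0,0,-1],[0,0,0.6,0,0,0,-1],[0,0,0.8,0,0,0,-1],[0,0,0.88,0,0,0,-1],[0,0,0.92,0,0,0,-1],[0,0,0.92,0,0,0,-1],[0,0,0.92,0,0,0,-1],[0,0,0.92,0,0,0,-0.2],[0,0,0.92,0,0,0,-0.1],[0,0,0.92,0,0,0,0],[0,0,0.92,0,0,0,0]])

```text
time_s: 34.18
eef_pos: [0.6349, 0.1051, 0.0146]
orientation: [1.0, 0.025, 0.002, -0.0]
contact_force: [0.2, -1.1, -0.3]
width: 0.0413
grip_force: 0.0
```

>>> drive_tool(steps=[[0,0,-0.25,0,0,0,0],[0,0,-0.5,0,0,0,0],[0,0,-0.8,0,0,0,0],[0,0,-1,0,0,0,0],[-0.5,0,-1,0,0,0,0],[-1,0,-1,0,0,0,0],[-1,0,-1,0,0,0,0],[-1,0,-1,0,0,0,0]])

```text
time_s: 34.85
eef_pos: [0.5296, 0.0999, 0.1132]
orientation: [1.0, 0.025, -0.001, -0.001]
contact_force: [0.0, -0.0, -0.6]
width: 0.0435
grip_force: 0.0
```

>>> drive_tool(steps=[[-0.3,-0.4,-0.3,0,0,0,0],[-0.5,-0.8,-0.6,0,0,0,0],[-0.5,-1,-1,0,0,0,0],[-0.5,-1,-1,0,0,0,0],[-0.5,-1,-1,0,0,0,0],[-0.5,-1,-1,0,0,0,0],[-0.5,-1,-1,0,0,0,0]])

```text
time_s: 35.43
eef_pos: [0.4791, 0.1967, 0.213]
orientation: [1.0, 0.025, 0.002, 0.0]
contact_force: [0.1, -0.6, -0.0]
width: 0.0437
grip_force: 0.0
```

```bash
python3 - <<'E'
from h import *
import cv2
o=ctrl.get_obs(); print(o["time_s"],o["eef_pos"],o["contact_force"])
a=ctrl.snapshot("scene")[:,:,::-1][130:310,140:400]; b=ctrl.snapshot("top")[:,:,::-1][115:295,170:430]
cv2.imwrite("pics/end.png",np.vstack([cv2.resize(x,(433,300),interpolation=cv2.INTER_CUBIC) for x in (a,b)]))
E
```

```text
35.4333 [0.4790771  0.19674486 0.21298048] [ 0.14668938 -0.60267095 -0.01792978]
```

View pics/end.png

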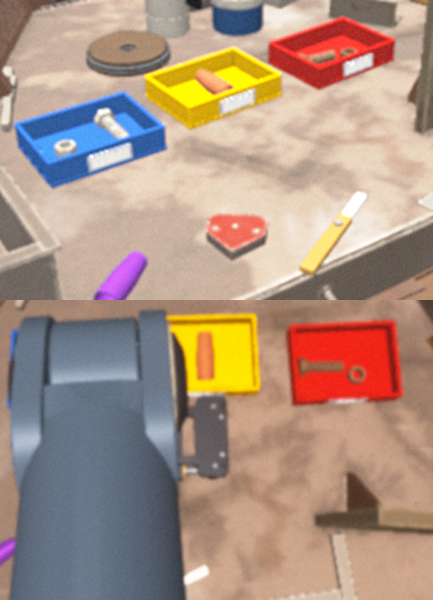

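The scene crop shows the bright nut (65,147) and bolt (112,122) in the blue tray, the nozzle (212,80) in the yellow, and the rusty bolt (320,57) and nut (347,53) in the red. All lie flat, and the magnet (237,235) hasn't moved.

```bash
python3 -c "
from station import ctrl
print(ctrl.job_done())"
```

```text
the job is handed in; nothing more can be done
None
```

I sorted all five pieces and handed the job in after about 35 s of robot time: bright bolt and nut in the blue tray, rusty bolt and nut in the red, nozzle in the yellow, each lying flat in the last pictures, with the magnet not moved.

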